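# Refit the filter pump's service cover and hold it down on its seal

## Robot

A 6-joint arm with a two-finger parallel gripper is mounted at the origin on the work surface. World frame = base frame: x ahead of the robot, y to its left, z up, the work surface at z = 0. Lengths are in m, angles in rad, forces in N, time in s.
With the tool pointing down it reaches from about 0.25 to 0.775 m from the base axis. Payload 4 kg.
Tool frame: the origin (TCP) lies at the very end of the fingers, on their centre line; the grasp point (between the pads) lies 19 mm behind it (robot.hold_point_z is the distance from the TCP to the grasp point, in m); z points along the fingers, y is the line along which they close (so a half turn about z gives the same grasp; the last joint's range is limited). The gripper opens to 94 mm and grips with 3 to 60 N. Pads are 16 mm wide; open, the fingers measure 119 mm over their backs; the gripper's body (75 mm by 177 mm) begins 78 mm behind the grasp point.
Start: joints at [1.161, 0.087, 1.371, -0, 1.684, -0.103], TCP at [0.166, 0.524, 0.206] pointing down, gripper open.
Joint ranges: [-3.1, 3.1], [-0.76, 2.03], [0.27, 2.55], [-1.08, 4.22], [0.17, 2.65], [-2.57, 2.57]. Speed limits (rad/s): [2.79, 2.79, 3.14, 3.14, 3.14, 3.14].

## Interface

Orientations are given as [roll, pitch, yaw] about the fixed x, y, z axes, in that order (R = Rz(yaw) Ry(pitch) Rx(roll)).
In Python, from bench import robot gives the robot as it stands.
- The arm moves only by the tool carry_out, never from a script. Its argument "steps" is a list of rows, each a list of 3 entries, a list of its own where there are three numbers: the shift along the tool's x, y, z in m, then the turn about the tool's z in units of 10 degrees (1.0 is 10 degrees), then the closure, from -1 (fully open) to 1 (shut). In form: [[[tx, ty, tz], roll, jaw], ...]. A call has 1 to 10 rows; each row is the pose to reach, as a shift and turn from the pose commanded when the call began, along the tool's axes at that moment; what a row does not reach only later rows make up. A row lasts 1/8 s, in which the tool goes at most 62.5 mm and 10.7 degrees, less where a joint would pass 70% of its speed; a pose out of reach is approached as far as the arm can. A call with a gripper value outside its range is refused whole. The fingers move at their own pace and stop on an object; the grip force is fixed at half the most. Time passes only in rows, so rows that repeat a pose let the fingers close. It gives the time, the measured TCP pose, the force, the opening and the grip force at its end, in the units of the state.
- robot.get_obs(): the state, without advancing time (a new reading comes with each control period).
- robot.snapshot(name): name is "scene" or "top" or "wrist"; returns a dict with "image" (400x640x3 uint8, red, green, blue), "z_map" (400x640 float32, m along the optical axis (not along the pixel's ray), 0 where there is no reading), "mtx" (3x3 intrinsics, pixels), "D" ([k1, k2, p1, p2, k3] as OpenCV has them; the pictures are not rectified), "R" (3x3) and "t" (3): a world point X has camera coordinates R X + t. Camera axes: x right, y down, z forward; pixel columns grow to the right and rows downward; lengths in m; the calibration is good to about 2 mm. A picture is of the moment at which its call begins.
- robot.close_job(): hands the job in; it is judged then, once.
The state is a dict: "time": time; "joint_positions": joint angles; "qvel": joint speeds; "joint_torque": joint torques, N m; "tool_pos": TCP position; "ee_rot": TCP orientation; "wrist_force": force on the tool from outside, world axes, zero at the start; "wrist_torque": the same for the moment, N m; "width": finger opening in m; "finger_force": force on a finger pad.
Only numpy, scipy, OpenCV 4.12 (cv2) and the standard library are available. Lean on these libraries where they do the work, as an engineer would, in place of code of your own. Each camera call takes 0.05 s, during which the arm holds its last target. There are 200 camera calls.

## Task

On the small white filter pump, turn the orange wing fastener anticlockwise until the groove in its head lines up with the two red marks. Then pick the blue cover plate off the bench, lower its slot over the wing onto the frame, and press it down until it compresses the black seal and meets the metal frame all round. Finish while still holding the cover pressed down, so do not let go or back off, and leave the other things on the bench undisturbed.

Things in the scene. Friction and masses are not known exactly. Their poses are not given: they have to be found in the camera images.
- wing (a joint): turning angle of the orange wing fastener, rad, growing anticlockwise seen from above. 0: wing crosswise to the pump's long axis (along the frame's y axis); 1.571: in line with the red marks (along the frame's x axis). Stops at -0.1 and 2.0; it starts between 0.15 and 0.6. Light friction (0.04 N m), stays where it is left
- wing_grip (a point): centre of the orange wing, an upright bar 30 long x 9 thick x 24 high on a thin neck, on the turning axis; black groove along its top. z axis up, y axis along the 30 mm length. Wing top 12 above this point, underside 12 below; top of the seal around it 16 below, metal frame face 20 below
- frame (a point): centre of the metal frame face on the fixed white pump, on the wing's axis, 64 above the bench. x axis along the pump's long side (line of the two red marks), z up. The frame is a plinth 118 (x) x 48 (y), 14 above the housing top (190 x 130); the cover's long edges overhang it by 4 a side. The black seal ring in it (90 x 44 outside, 80 x 34 inside) stands 4 above the frame face
- seal (a joint): how far the sprung seal is squeezed, m: 0 free, 0.004 level with the frame face. It begins to give at 2.5 N and is level at about 8.5 N (1500 N/m); then the cover lies on the rigid frame
- cover_center (a point): centre, half-way up, of the loose blue plate: 110 (x) x 56 (y) x 6 thick, 90 g, flat on the bench, z up; grip it across the 56 mm. A slot 38 (x) x 17 (y) goes through its middle. Either way round fits. Seated, its x axis lies along the frame's x axis, this point is 3 above the frame face and the wing stands up through the slot to 32 above the frame face
- beaker_a: bystander: glass beaker, 66 wide, 90 high, at the back; origin at its underside
- beaker_b: bystander: glass beaker, 72 wide, 100 high, at the back; origin at its underside
- burner: bystander: gas-cartridge burner, 90 wide, 142 high, grey and blue with a brass nozzle, at the back; origin at its underside
- bottle: bystander: white bottle with blue cap, 70 wide, 150 high, on the right; origin at its underside
- goggles: bystander: clear safety goggles, 150 wide, 45 high, on the left; origin under the lens
- spatula: bystander: narrow steel lab spatula, 175 long, 14 wide, 5 thick, lying flat in the middle of the bench, pointing away from the robot; origin under it
- lighter: bystander: yellow lighter, 78 x 24 x 12, lying about 100 beyond the cover's centre along the cover's +x axis; origin at its underside
- dish: bystander: small white dish, 60 wide, 15 high, about 145 from the frame's centre along the frame's +x axis; origin at its underside
Things that resemble listed ones, but are neither listed nor needed, are in the scene too. Of the things that look like the part that bears cover_center, take the one that is farthest to the robot's left at the start.

How it is judged:
By the outcome, as a careful person would: the job done as asked, in the order asked, and still so for the second after the job is handed in, while the arm keeps its last pose, push and grip.
It also fails if it takes over 54 s, if anything falls off the work surface, if the arm or the gripper's body presses on something with over 40 N, if the wrist force passes 120 N, or if a joint passes its speed limit or range.

## Working session

There is one attempt and no reset: what is moved stays moved. The work goes in short steps, Python scripts to look and compute and a tool call to move; the robot and the scene stay as the last step left them, time stands still between calls to the robot, and variables do not carry over. Pictures are saved under pics/ and viewed, at most 10 in all, crops included, and the job is handed in when it is done.

Besides the shell and the picture viewer there is one more tool, called after "Call:" in YAML: its name, and indented under it one key for each argument. carry_out: Moves the arm, as the interface text tells. Its arguments: {"type":"object","properties":{"steps":{"type":"array","items":{"type":"array"}}},"required":["steps"]}

```bash
mkdir -p pics; cat > h.py <<'E'
import numpy as np, cv2
from bench import robot
def cloud(s):
    h,w=s["z_map"].shape
    u,v=np.meshgrid(np.arange(w),np.arange(h))
    p=cv2.undistortPoints(np.stack([u,v],-1).reshape(-1,1,2).astype(np.float64),s["mtx"],s["D"]).reshape(h,w,2)
    z=s["z_map"].astype(float)
    c=np.dstack([p*z[...,None],z])
    X=(c-s["t"])@s["R"]
    X[z==0]=np.nan
    return X
def save(s,n,img=None): cv2.imwrite(f"pics/{n}.png",cv2.cvtColor(s["image"] if img is None else img,cv2.COLOR_RGB2BGR))
E
python3 - <<'E'
from h import *
o=robot.get_obs(); print(o["tool_pos"],o["ee_rot"],o["time"],o["width"],robot.hold_point_z)
for n in("top","scene"):
    s=robot.snapshot(n); save(s,n); np.savez(f"{n}.npz",X=cloud(s),im=s["image"])
    print(n,-s["R"].T@s["t"])
E
```

```text
[0.16588666 0.52381935 0.20429382] [-3.13939508e+00 -2.40046056e-04  2.83479700e+00] 0.0 0.09397187466038123 0.0188
top [ 0.42934479 -0.01849316  1.11466564]
scene [1.36102953 1.00516071 1.11444262]
```

View pics/top.png

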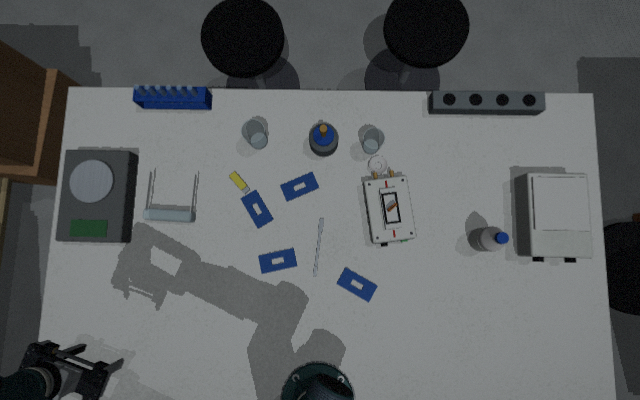

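View pics/scene.png

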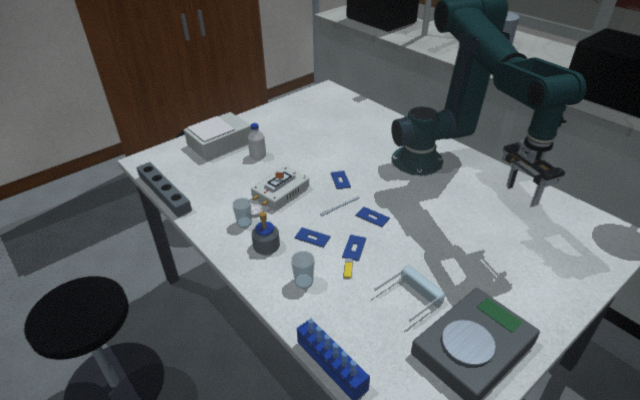

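The top view shows four blue plates, at (257,209), (299,186), (278,260) and (357,284). The left of the picture is +y, so the plate farthest left is (257,209). The yellow lighter at (239,181) lies beyond its end, which also fits the description. The pump is at (390,208).

```bash
python3 - <<'E'
from h import *
d=np.load("top.npz"); X=d["X"]; im=d["im"].astype(int)
r,g,b=im[...,0],im[...,1],im[...,2]
blue=((b>90)&(b>1.6*r)&(b>1.3*g)).astype(np.uint8)
n,l,st,c=cv2.connectedComponentsWithStats(blue)
for i in range(1,n):
    if st[i,4]<150: continue
    P=X[l==i]; P=P[~np.isnan(P[:,0])]; rc=cv2.minAreaRect((P[:,:2]*1000).astype(np.float32))
    print("blue",c[i].round(),st[i,4],np.nanmedian(P,0).round(4),rc)
def comp(m,name,mn=3):
    n,l,st,c=cv2.connectedComponentsWithStats(m.astype(np.uint8))
    for i in range(1,n):
        if st[i,4]>=mn and 355<c[i][0]<425 and 165<c[i][1]<250:
            P=X[l==i]; print(name,c[i].round(1),st[i,4],np.nanmedian(P,0).round(4))
comp((r>150)&(g<80)&(b<80),"red"); comp((r>130)&(g>60)&(g<.7*r)&(b<.5*r),"orange")
hz=X[...,2]; m=(hz>.035)&(hz<.06)&(abs(X[...,1]+.17)<.15)&(X[...,0]>.25)&(X[...,0]<.6)
m[:, :360]=0;m[:,420:]=0
P=X[m]; print("housing",len(P),np.median(P[:,2]),cv2.minAreaRect((P[:,:2]*1000).astype(np.float32)))
a=cv2.resize(d["im"][165:255,225:325],None,fx=4,fy=4,interpolation=cv2.INTER_CUBIC)
p=cv2.resize(d["im"][165:255,350:430],None,fx=4,fy=4,interpolation=cv2.INTER_CUBIC)
save(None,"crop",np.hstack([a,p]))
E
```

```text
blue [175.  96.] 431 [0.8882 0.454  0.0637] ((900.9135131835938, 476.0883483886719), (48.205135345458984, 218.3240203857422), 0.13781197369098663)
blue [324. 136.] 206 [ 0.764  -0.006   0.0835] ((767.5905151367188, -1.4777069091796875), (51.82389831542969, 56.74183654785156), 5.728820323944092)
blue [299. 186.] 521 [0.6296 0.0722 0.0068] ((630.2466430664062, 72.15289306640625), (57.95423889160156, 110.21495056152344), 24.21198081970215)
blue [256. 209.] 533 [0.5549 0.2025 0.0066] ((556.474609375, 203.36627197265625), (111.11695861816406, 55.62338638305664), 32.52812957763672)
blue [277. 260.] 567 [0.3985 0.1321 0.0065] ((398.5425720214844, 132.0096435546875), (54.512664794921875, 109.9488296508789), 13.782515525817871)
blue [357. 284.] 592 [ 0.3331 -0.1105  0.0063] ((333.4161071777344, -109.56781005859375), (109.13214111328125, 54.69377899169922), 61.830101013183594)
housing 1535 0.05035011253885092 ((531.5005493164062, -204.79620361328125), (157.57420349121094, 130.1026611328125), 9.268916130065918)
```

View pics/crop.png

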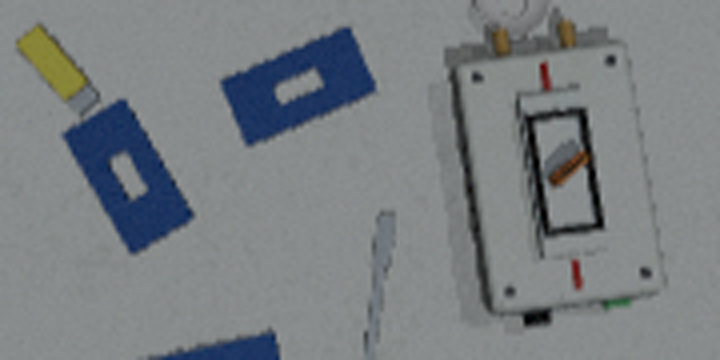

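Chosen plate: (257,209), the farthest left and with the lighter just past its end. Its measured size of 111 x 56 matches, and so does its top at 6 mm. In the crop the wing is at about pixel (391,207), turned about 25° from crosswise. The dish is on the pump's upper side, so frame +x points up in the picture. Next I'll measure the pump pose.

```bash
python3 - <<'E'
from h import *
d=np.load("top.npz"); X=d["X"]; im=d["im"].astype(int)
r,g,b=im[...,0],im[...,1],im[...,2]
w=np.zeros(r.shape,bool); w[170:250,355:425]=1
red=w&(r>2*g)&(r>2*b)&(r>60)&(abs(X[...,2]-.05)<.006)
u=np.argwhere(red); k=u[:,0]<208
A=X[red][k].mean(0);B=X[red][~k].mean(0); print(len(u),A,B,(A+B)/2,np.degrees(np.arctan2(*(A-B)[[1,0]])), np.linalg.norm(A-B))
f=w&(abs(X[...,2]-.0655)<.006); P=X[f]; print("frame",len(P),cv2.minAreaRect((P[:,:2]*1000).astype(np.float32)))
t=w&(X[...,2]>.085)&(X[...,2]<.105); P=X[t]; print("wing",len(P),P.mean(0),cv2.minAreaRect((P[:,:2]*1000).astype(np.float32)))
o=robot.get_obs(); y=o["ee_rot"][2]
tx=np.array([np.cos(y),np.sin(y)]);ty=np.array([np.sin(y),-np.cos(y)])
c=(A+B)[:2]/2; D=c-o["tool_pos"][:2]; print("shift",tx@D,ty@D)
E
```

```text
17 [ 0.63533443 -0.1893772   0.05123814] [ 0.48818595 -0.21223761  0.05218456] [ 0.56176019 -0.20080741  0.05171135] 8.830654056033486 0.14891665660061434
frame 625 ((559.0816040039062, -201.01141357421875), (117.84539031982422, 48.85842514038086), 8.951202392578125)
wing 36 [ 0.55851375 -0.20025398  0.09502134] ((558.9271240234375, -200.77084350585938), (8.07174015045166, 29.026926040649414), 45.433685302734375)
shift -0.5962015193952677 -0.5712822274451838
```

Call:
carry_out:
  steps:
    - [[-0.03,-0.03,0],0.3,-1]
    - [[-0.07,-0.068,0],0.8,-1]
    - [[-0.11,-0.106,0],1.2,-1]
    - [[-0.15,-0.145,0],1.6,-1]
    - [[-0.19,-0.184,0],2.0,-1]
    - [[-0.23,-0.222,0],2.4,-1]
    - [[-0.27,-0.26,0],2.8,-1]
    - [[-0.31,-0.299,0],3.2,-1]
    - [[-0.35,-0.337,0],3.2,-1]
    - [[-0.39,-0.375,0],3.2,-1]

```text
time: 1.35
tool_pos: [0.425, 0.0473, 0.2052]
ee_rot: [3.141, -0.0, 2.276]
wrist_force: [0.5, 0.7, -0.4]
width: 0.094
finger_force: 0.0
```

```bash
cat >> h.py <<'E'
def shift(target,yaw_deg=None):
    o=robot.get_obs(); y=o["ee_rot"][2]; D=np.array(target)-o["tool_pos"]
    print("t",o["time"],"tcp",o["tool_pos"].round(4),"yaw",np.degrees(y).round(2),"rp",np.degrees(o["ee_rot"][:2]).round(2),"w",round(o["width"],4),"F",np.round(o["wrist_force"],2))
    s="shift %.4f %.4f %.4f"%(np.cos(y)*D[0]+np.sin(y)*D[1],np.sin(y)*D[0]-np.cos(y)*D[1],-D[2])
    if yaw_deg is not None: s+=" roll %.3f"%(-((yaw_deg-np.degrees(y)+180)%360-180)/10)
    print(s)
E
python3 -c "
from h import *
shift([.559,-.2008,.206],130)"
```

```text
t 1.35 tcp [0.425  0.0473 0.2052] yaw 130.41 rp [ 1.7999e+02 -2.0000e-02] w 0.094 F [ 0.47  0.73 -0.44]
shift -0.2758 -0.0588 -0.0008 roll 0.041
```

Call:
carry_out:
  steps:
    - [[-0.05,-0.011,0],0,-1]
    - [[-0.1,-0.022,0],0,-1]
    - [[-0.15,-0.033,0],0,-1]
    - [[-0.2,-0.044,0],0,-1]
    - [[-0.25,-0.055,0],0,-1]
    - [[-0.276,-0.059,0],0,-1]
    - [[-0.276,-0.059,0],0,-1]
    - [[-0.276,-0.059,0],0,-1]

```text
time: 2.35
tool_pos: [0.5582, -0.1984, 0.2051]
ee_rot: [-3.142, -0.001, 2.277]
wrist_force: [-0.8, -0.4, -0.0]
width: 0.0943
finger_force: 0.0
```

```bash
python3 - <<'E'
from h import *
s=robot.snapshot("wrist"); save(s,"w1"); X=cloud(s)
print(np.nanmin(s["z_map"]), -s["R"].T@s["t"])
c=np.array([.559,-.2008])
near=np.hypot(X[...,0]-c[0],X[...,1]-c[1])<.03
t=near&(X[...,2]>.088)&(X[...,2]<.104); P=X[t]
print("wing",len(P),P.mean(0),cv2.minAreaRect((P[:,:2]*1000).astype(np.float32)))
f=(np.abs(X[...,:2]-c).max(-1)<.09)&(abs(X[...,2]-.066)<.006); P=X[f]; print("frame",len(P),cv2.minAreaRect((P[:,:2]*1000).astype(np.float32)))
shift([.559,-.2008,.206],130)
E
```

```text
0.0 [ 0.50979733 -0.14163504  0.38449848]
wing 307 [ 0.55826645 -0.19978823  0.09587272] ((558.9979858398438, -200.55947875976562), (8.854118347167969, 30.028549194335938), 42.64859390258789)
frame 5044 ((559.2014770507812, -200.69874572753906), (118.31101989746094, 48.561180114746094), 8.999990463256836)
t 2.4 tcp [ 0.5582 -0.1982  0.2055] yaw 130.48 rp [ 1.7999e+02 -4.0000e-02] w 0.0938 F [-1.17 -0.01  0.05]
shift -0.0025 -0.0011 -0.0005 roll 0.048
```

View pics/w1.png

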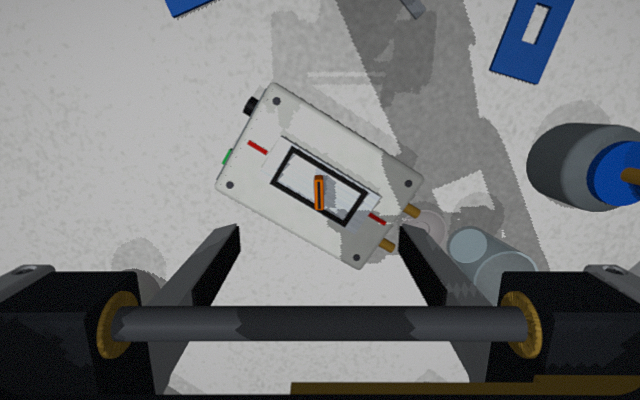

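The wrist view shows the wing and its groove at (319,192) and the red marks at (257,147) and (377,218). Position and height agree with the first measurement, and the wing angle is about 33.6°. I'll grip it now.

Call:
carry_out:
  steps:
    - [[-0.0025,-0.001,0.03],-0.22,0.0]
    - [[-0.0025,-0.001,0.07],-0.22,0.0]
    - [[-0.0025,-0.001,0.105],-0.22,0.0]
    - [[-0.0025,-0.001,0.125],-0.22,0.0]
    - [[-0.0025,-0.001,0.131],-0.22,0.0]
    - [[-0.0025,-0.001,0.131],-0.22,0.5]
    - [[-0.0025,-0.001,0.131],-0.22,1]
    - [[-0.0025,-0.001,0.131],-0.22,1]
    - [[-0.0025,-0.001,0.131],-0.22,1]
    - [[-0.0025,-0.001,0.131],-0.22,1]

```text
time: 3.65
tool_pos: [0.5605, -0.2016, 0.0752]
ee_rot: [3.14, 0.001, 2.315]
wrist_force: [1.7, 1.7, 0.6]
width: 0.0086
finger_force: 30.0
```

```bash
python3 -c "
from h import *
shift([.559,-.2007,.074],189)
print(robot.get_obs()['finger_force'],robot.get_obs()['wrist_torque'])"
```

```text
t 3.65 tcp [ 0.5605 -0.2016  0.0752] yaw 132.63 rp [1.7988e+02 7.0000e-02] w 0.0086 F [1.66 1.67 0.61]
shift 0.0016 -0.0005 0.0012 roll -5.637
29.996826946735382 [ 0.23215952 -0.28502566  0.02226942]
```

Call:
carry_out:
  steps:
    - [[0.001,0,0],-0.7,1]
    - [[0.001,0,0],-1.4,1]
    - [[0.001,0,0],-2.1,1]
    - [[0.001,0,0],-2.8,1]
    - [[0.001,0,0],-3.5,1]
    - [[0.001,0,0],-4.2,1]
    - [[0.001,0,0],-4.9,1]
    - [[0.001,0,0],-5.5,1]
    - [[0.001,0,0],-5.64,1]
    - [[0.001,0,0],-5.64,1]

```text
time: 4.9
tool_pos: [0.5608, -0.2004, 0.0752]
ee_rot: [3.141, 0.005, -2.984]
wrist_force: [4.1, 2.8, -0.5]
width: 0.0088
finger_force: 30.0
```

```bash
python3 -c "
from h import *
shift([.559,-.2007,.074],189)
print(robot.get_obs()['finger_force'],robot.get_obs()['wrist_torque'])"
```

```text
t 4.9 tcp [ 0.5608 -0.2004  0.0752] yaw -170.99 rp [179.98   0.26] w 0.0088 F [ 4.13  2.77 -0.46]
shift 0.0018 -0.0001 0.0012 roll 0.001
29.996730387210846 [ 0.55326473 -0.86643324  0.01798624]
```

Turned to 189.0°. Now I'll open the gripper, rise and check with the wrist camera.

Call:
carry_out:
  steps:
    - [[0,0,0],0,0.3]
    - [[0,0,0],0,0]
    - [[0,0,0],0,0]
    - [[0,0,-0.03],0,-0.2]
    - [[0,0,-0.08],0,-0.5]
    - [[0,0,-0.13],0,-1]
    - [[0,0,-0.13],0,-1]
    - [[0,0,-0.13],0,-1]

```text
time: 5.9
tool_pos: [0.5584, -0.2011, 0.2037]
ee_rot: [3.141, -0.001, -2.984]
wrist_force: [-0.0, -0.5, -0.8]
width: 0.0851
finger_force: 0.0
```

```bash
python3 - <<'E'
from h import *
s=robot.snapshot("wrist"); save(s,"w2",cv2.resize(s["image"][80:320,150:470],None,fx=2,fy=2)); X=cloud(s)
c=np.array([.559,-.2008])
near=np.hypot(X[...,0]-c[0],X[...,1]-c[1])<.03
P=X[near&(X[...,2]>.088)&(X[...,2]<.104)]
print("wing",len(P),P.mean(0),cv2.minAreaRect((P[:,:2]*1000).astype(np.float32)))
P=X[(np.abs(X[...,:2]-c).max(-1)<.09)&(abs(X[...,2]-.066)<.006)]; print("frame",len(P),cv2.minAreaRect((P[:,:2]*1000).astype(np.float32)))
shift([.5565,.2034,.206],212.5)
E
```

```text
wing 304 [ 0.55800279 -0.20098184  0.09579177] ((559.3585815429688, -201.06008911132812), (30.21883201599121, 8.307523727416992), 9.019766807556152)
frame 5072 ((559.7034301757812, -200.63084411621094), (117.7656021118164, 48.115699768066406), 8.866323471069336)
t 5.95 tcp [ 0.558  -0.2009  0.2025] yaw -170.99 rp [ 1.7989e+02 -1.6000e-01] w 0.0893 F [0.56 0.04 0.82]
shift -0.0618 0.3995 -0.0035 roll -2.349
```

View pics/w2.png

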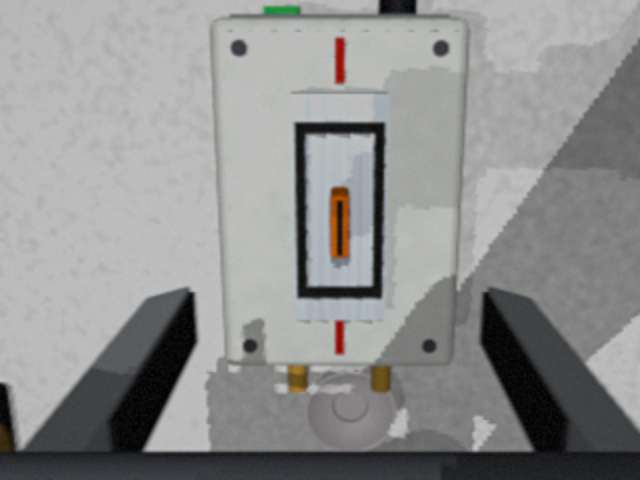

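The groove at (340,228) is in line with the red marks at (340,60) and (340,337), and wing and frame agree to within 0.2°. On to the cover.

Call:
carry_out:
  steps:
    - [[-0.007,0.045,0],-0.3,-1]
    - [[-0.014,0.09,0],-0.7,-1]
    - [[-0.021,0.135,0],-1.0,-1]
    - [[-0.028,0.18,0],-1.4,-1]
    - [[-0.035,0.225,0],-1.8,-1]
    - [[-0.042,0.27,0],-2.1,-1]
    - [[-0.049,0.315,0],-2.35,-1]
    - [[-0.056,0.36,0],-2.35,-1]
    - [[-0.062,0.4,0],-2.35,-1]
    - [[-0.062,0.4,0],-2.35,-1]

```text
time: 7.2
tool_pos: [0.5558, 0.2059, 0.2015]
ee_rot: [3.14, -0.005, -2.57]
wrist_force: [0.7, -0.4, 0.1]
width: 0.094
finger_force: 0.0
```

Call:
carry_out:
  steps:
    - [[0,0,0.0],0,-1]
    - [[0,0,0.0],0,-1]
    - [[0,0,0],0,-1]

```text
time: 7.58
tool_pos: [0.5575, 0.2025, 0.2044]
ee_rot: [-3.142, -0.0, -2.576]
wrist_force: [0.9, -0.2, -0.1]
width: 0.0939
finger_force: 0.0
```

```bash
python3 - <<'E'
from h import *
s=robot.snapshot("wrist"); save(s,"w3"); X=cloud(s)
im=s["image"].astype(int); r,g,b=im[...,0],im[...,1],im[...,2]
m=((b>60)&(b>1.6*r)&(b>1.3*g)&(np.hypot(X[...,0]-.5565,X[...,1]-.2034)<.075)&(X[...,2]<.02)).astype(np.uint8)
n,l,st,c=cv2.connectedComponentsWithStats(m); i=1+st[1:,4].argmax()
P=X[l==i]; R=cv2.minAreaRect((P[:,:2]*1000).astype(np.float32)); print(c[i],st[i],np.median(P[:,2]),R)
# slot
q=np.hypot(X[...,0]-R[0][0]/1e3,X[...,1]-R[0][1]/1e3)<.024
Q=X[q&(m==0)&(X[...,2]<.02)]; print("slot",len(Q),cv2.minAreaRect((Q[:,:2]*1000).astype(np.float32)))
shift([R[0][0]/1e3,R[0][1]/1e3,.004],212.5)
E
```

```text
[320.71615139 169.22707889] [ 297  125   48   92 3752] 0.00611438213960422 ((554.6355590820312, 203.85513305664062), (109.37116241455078, 55.5856819152832), 32.5111198425293)
slot 464 ((554.6300659179688, 203.95120239257812), (38.64419174194336, 16.880779266357422), 32.357887268066406)
t 7.625 tcp [0.5576 0.2027 0.2046] yaw -147.56 rp [-1.8e+02  1.0e-02] w 0.094 F [-0.96 -0.06 -1.14]
shift 0.0018 0.0026 0.2006 roll -0.006
```

View pics/w3.png

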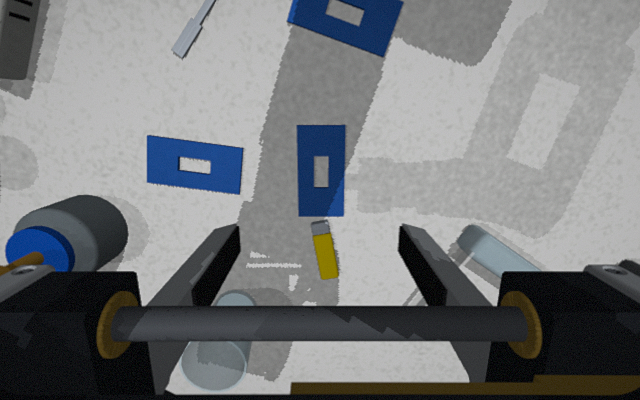

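The cover at (320,169) is confirmed: about 110 x 56 with its slot at the centre, and the lighter at (325,250) just beyond its end. The jaw paths look clear, so I'm descending.

Call:
carry_out:
  steps:
    - [[0.001,0.002,0.03],0,-1]
    - [[0.001,0.002,0.08],0,-1]
    - [[0.001,0.002,0.13],0,-1]
    - [[0.001,0.002,0.165],0,-1]
    - [[0.001,0.002,0.185],0,-1]
    - [[0.001,0.002,0.195],0,-1]
    - [[0.001,0.002,0.195],0,-1]
    - [[0.001,0.002,0.195],0,-1]

```text
time: 8.62
tool_pos: [0.5566, 0.205, 0.011]
ee_rot: [-3.141, 0.003, -2.574]
wrist_force: [0.7, -0.2, 0.0]
width: 0.094
finger_force: 0.0
```

```bash
python3 -c "
from h import *
shift([.5556,.2036,.002],212.5)"
```

```text
t 8.625 tcp [0.5566 0.205  0.011 ] yaw -147.49 rp [-1.7996e+02  1.5000e-01] w 0.094 F [ 0.69 -0.16  0.05]
shift 0.0015 -0.0006 0.0090 roll 0.001
```

Call:
carry_out:
  steps:
    - [[0.001,0,0.005],0,-1]
    - [[0.001,0,0.009],0,-0.5]
    - [[0.001,0,0.009],0,0]
    - [[0.001,0,0.009],0,0.5]
    - [[0.001,0,0.009],0,1]
    - [[0.001,0,0.009],0,1]
    - [[0.001,0,0.009],0,1]
    - [[0.001,0,0.009],0,1]

```text
time: 9.62
tool_pos: [0.5546, 0.2042, 0.0004]
ee_rot: [3.142, -0.0, -2.574]
wrist_force: [-0.1, -0.8, -0.3]
width: 0.0554
finger_force: 30.0
```

```bash
python3 -c "
from h import *
shift([.5556,.2036,.002],212.5)"
```

```text
t 9.625 tcp [5.546e-01 2.042e-01 4.000e-04] yaw -147.48 rp [180.  -0.] w 0.0554 F [-0.13 -0.78 -0.29]
shift -0.0005 -0.0011 -0.0016 roll 0.002
```

Call:
carry_out:
  steps:
    - [[0,0,-0.01],0,1]
    - [[0,0,-0.04],0,1]
    - [[0,0,-0.08],0,1]
    - [[0,0,-0.12],0,1]
    - [[0,0,-0.16],0,1]
    - [[0,0,-0.175],0,1]
    - [[0,0,-0.175],0,1]
    - [[0,0,-0.175],0,1]

```text
time: 10.62
tool_pos: [0.5536, 0.204, 0.1731]
ee_rot: [3.14, -0.004, -2.574]
wrist_force: [0.3, -0.2, -2.0]
width: 0.0551
finger_force: 30.0
```

```bash
python3 -c "
from h import *
shift([.5593,-.2008,.175],189)"
```

```text
t 10.625 tcp [0.5536 0.204  0.1731] yaw -147.48 rp [179.93  -0.21] w 0.0551 F [ 0.27 -0.15 -1.99]
shift 0.2128 -0.3444 -0.0019 roll 2.352
```

Call:
carry_out:
  steps:
    - [[0.01,-0.016,0],0.1,1]
    - [[0.03,-0.049,0],0.3,1]
    - [[0.055,-0.089,0],0.6,1]
    - [[0.08,-0.13,0],0.9,1]
    - [[0.105,-0.17,0],1.2,1]
    - [[0.13,-0.21,0],1.5,1]
    - [[0.155,-0.25,0],1.8,1]
    - [[0.18,-0.29,0],2.1,1]
    - [[0.2,-0.325,0],2.3,1]
    - [[0.212,-0.344,0],2.35,1]

```text
time: 11.88
tool_pos: [0.5595, -0.2023, 0.174]
ee_rot: [3.14, -0.002, -2.987]
wrist_force: [-0.4, 1.7, -1.3]
width: 0.0555
finger_force: 30.0
```

Call:
carry_out:
  steps:
    - [[0,0,0.0],0,1]
    - [[0,0,0.0],0,1]
    - [[0,0,0],0,1]
    - [[0,0,0],0,1]

```text
time: 12.38
tool_pos: [0.561, -0.1986, 0.1757]
ee_rot: [3.142, 0.0, -2.982]
wrist_force: [-0.5, 0.2, -1.5]
width: 0.0555
finger_force: 30.0
```

```bash
python3 - <<'E'
from h import *
s=robot.snapshot("wrist"); save(s,"w4",cv2.resize(s["image"][80:380,120:520],None,fx=2,fy=2)); X=cloud(s)
im=s["image"].astype(int); r,g,b=im[...,0],im[...,1],im[...,2]
m=(b>50)&(b>1.6*r)&(b>1.3*g)&(np.hypot(X[...,0]-.559,X[...,1]+.2)<.09)&(X[...,2]>.14)&(X[...,2]<.2)
P=X[m]; R=cv2.minAreaRect((P[:,:2]*1000).astype(np.float32)); print(len(P),R)
A=np.c_[P[:,:2]-P[:,:2].mean(0),np.ones(len(P))]; k=np.linalg.lstsq(A,P[:,2],rcond=None)[0]; print("plane",k,np.degrees(k[:2]))
q=np.hypot(X[...,0]-R[0][0]/1e3,X[...,1]-R[0][1]/1e3)<.06
W=X[(X[...,2]>.085)&(X[...,2]<.105)&(np.hypot(X[...,0]-.559,X[...,1]+.2)<.03)]; print("wing",len(W),W.mean(0) if len(W) else 0)
shift([.5593,-.2008,.1],189)
E
```

```text
13994 ((554.2593994140625, -199.15139770507812), (97.51393127441406, 56.750389099121094), 8.782511711120605)
plane [4.28369099e-05 5.06354988e-04 1.81283929e-01] [0.00245437 0.029012  ]
wing 48 [ 0.57130687 -0.19877851  0.09617466]
t 12.425 tcp [ 0.561  -0.1988  0.1757] yaw -170.89 rp [1.8e+02 2.0e-02] w 0.0554 F [-0.76  0.06 -0.57]
shift 0.0020 -0.0017 0.0757 roll 0.011
```

View pics/w4.png

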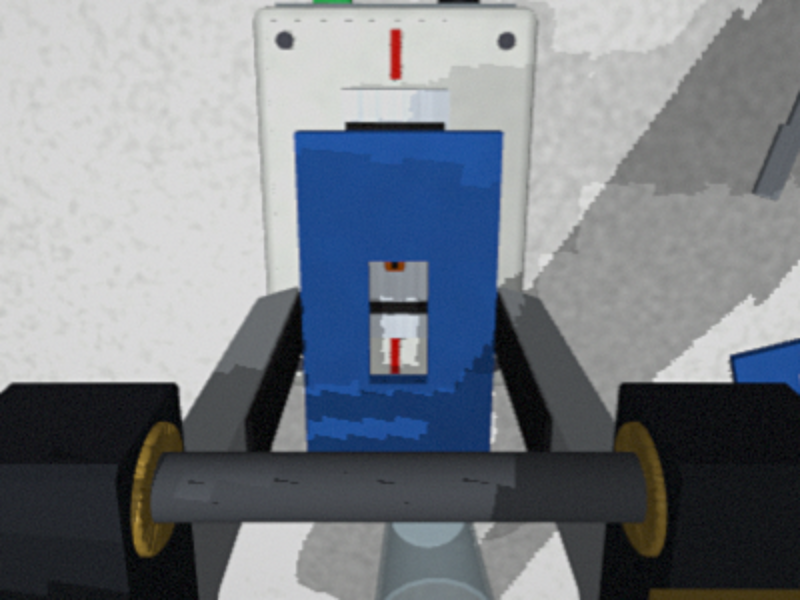

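The plate is held level, with its yaw within 0.2° of the frame and its slot and the wing visible at (398,320) and (395,266). It needs a correction of about 1.5 mm in x and -2.4 mm in y. I'll lower it to just above the wing.

Call:
carry_out:
  steps:
    - [[0.0015,-0.0024,0.01],0,1]
    - [[0.0015,-0.0024,0.03],0,1]
    - [[0.0015,-0.0024,0.05],0,1]
    - [[0.0015,-0.0024,0.065],0,1]
    - [[0.0015,-0.0024,0.07],0,1]
    - [[0.0015,-0.0024,0.07],0,1]
    - [[0.0015,-0.0024,0.07],0,1]
    - [[0.0015,-0.0024,0.07],0,1]

```text
time: 13.42
tool_pos: [0.5602, -0.2026, 0.1064]
ee_rot: [-3.141, 0.002, -2.984]
wrist_force: [-0.0, -0.5, -1.3]
width: 0.0555
finger_force: 30.0
```

```bash
python3 - <<'E'
from h import *
s=robot.snapshot("wrist"); save(s,"w5",cv2.resize(s["image"][100:300,200:440],None,fx=3,fy=3)); X=cloud(s)
im=s["image"].astype(int); r,g,b=im[...,0],im[...,1],im[...,2]
m=(b>50)&(b>1.6*r)&(b>1.3*g)&(np.hypot(X[...,0]-.559,X[...,1]+.2)<.09)&(X[...,2]>.08)&(X[...,2]<.14)
P=X[m]; a=np.radians(8.9); ax=np.array([[np.cos(a),np.sin(a)],[-np.sin(a),np.cos(a)]])
L=(P[:,:2]-[.5593,-.2008])@ax.T*1e3
print("plate in frame axes: near x",np.percentile(L[:,0],.2),"(want -55) y",np.percentile(L[:,1],[.3,99.7]),"z",np.median(P[:,2]),cv2.minAreaRect((P[:,:2]*1000).astype(np.float32))[2])
o=(r>1.5*g)&(r>2*b)&(r>60)&(X[...,2]>.085)&(X[...,2]<.1)&(np.hypot(X[...,0]-.559,X[...,1]+.2)<.03); W=X[o]
if len(W):print("wing",len(W),((W[:,:2]-[.5593,-.2008])@ax.T*1e3).mean(0))
shift([.5593,-.2008,.1],188.9)
E
```

```text
plate in frame axes: near x -54.72801534059647 (want -55) y [-29.3717922   25.89736111] z 0.11206410561376517 8.867168426513672
wing 407 [-0.06921525  0.38258915]
t 13.475 tcp [ 0.5601 -0.2026  0.1063] yaw -170.98 rp [-1.7996e+02  7.0000e-02] w 0.0552 F [ 0.13  1.14 -1.45]
shift 0.0005 0.0019 0.0063 roll 0.012
```

View pics/w5.png

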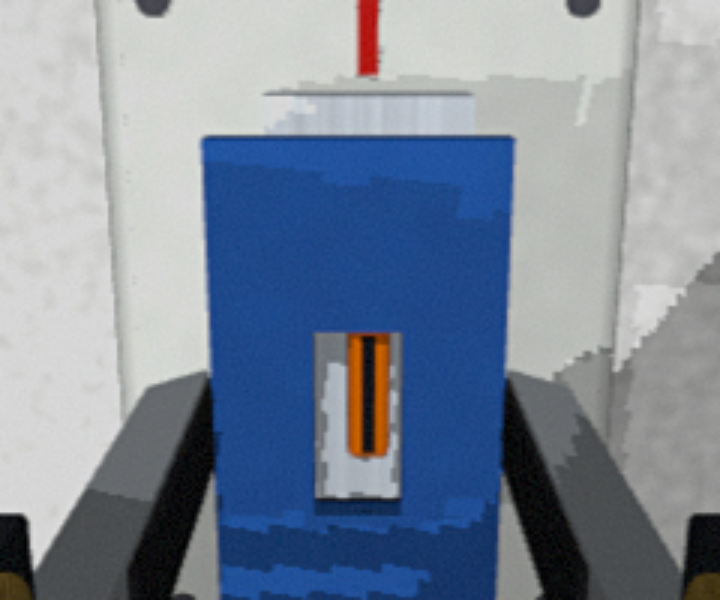

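The wing shows in the slot at (368,395), but the plate sits about 2 mm to the right, i.e. at -y. I'll shift it +2 mm in tool y before lowering over the wing.

Call:
carry_out:
  steps:
    - [[0,0.002,0],0,1]
    - [[0,0.002,0],0,1]
    - [[0,0.002,0],0,1]
    - [[0,0.002,0.006],0,1]
    - [[0,0.002,0.012],0,1]
    - [[0,0.002,0.018],0,1]
    - [[0,0.002,0.024],0,1]
    - [[0,0.002,0.03],0,1]
    - [[0,0.002,0.034],0,1]
    - [[0,0.002,0.034],0,1]

```text
time: 14.72
tool_pos: [0.5592, -0.2003, 0.071]
ee_rot: [3.141, -0.001, -2.984]
wrist_force: [0.3, 0.6, -0.6]
width: 0.0554
finger_force: 30.0
```

```bash
cat > chk.py <<'E'
from h import *
s=robot.snapshot("wrist"); X=cloud(s)
save(s,"w_last",cv2.resize(s["image"][100:300,200:440],None,fx=3,fy=3))
im=s["image"].astype(int); r,g,b=im[...,0],im[...,1],im[...,2]
m=(b>50)&(b>1.6*r)&(b>1.3*g)&(np.hypot(X[...,0]-.559,X[...,1]+.2)<.09)&(X[...,2]>.06)&(X[...,2]<.14)
P=X[m]; a=np.radians(8.9); ax=np.array([[np.cos(a),np.sin(a)],[-np.sin(a),np.cos(a)]])
L=(P[:,:2]-[.5593,-.2008])@ax.T*1e3
print("plate x",np.percentile(L[:,0],[.2,99.8]),"y",np.percentile(L[:,1],[.3,99.7]),"z",np.median(P[:,2]),"yaw",cv2.minAreaRect((P[:,:2]*1000).astype(np.float32))[2])
A=np.c_[L/1e3,np.ones(len(P))]; print("tilt deg",np.degrees(np.linalg.lstsq(A,P[:,2],rcond=None)[0][:2]))
o=(r>1.5*g)&(r>2*b)&(r>60)&(X[...,2]>.085)&(X[...,2]<.1)&(np.hypot(X[...,0]-.559,X[...,1]+.2)<.03); W=X[o]
if len(W):print("wing",len(W),((W[:,:2]-[.5593,-.2008])@ax.T*1e3).mean(0),cv2.minAreaRect((W[:,:2]*1000).astype(np.float32))[1:])
shift([.5593,-.2008,.0642],188.9)
print(robot.get_obs()["wrist_torque"])
E
python3 chk.py
```

```text
plate x [-55.43899319  41.26234735] y [-26.87263959  28.33833858] z 0.07662930080761898 yaw 8.489891052246094
tilt deg [0.00300137 0.02841087]
wing 730 [-3.10081635  0.55334897] ((29.824487686157227, 8.045381546020508), 9.092103958129883)
t 14.775 tcp [ 0.5594 -0.2004  0.0714] yaw -170.98 rp [179.99  -0.  ] w 0.0552 F [-0.45 -0.14 -1.21]
shift 0.0001 -0.0004 0.0072 roll 0.012
[ 0.02172713 -0.01573669 -0.04530322]
```

It is centred over the wing with no side force. Next is the press.

Call:
carry_out:
  steps:
    - [[0,0,0.002],0,1]
    - [[0,0,0.004],0,1]
    - [[0,0,0.005],0,1]
    - [[0,0,0.006],0,1]
    - [[0,0,0.007],0,1]
    - [[0,0,0.007],0,1]
    - [[0,0,0.007],0,1]

```text
time: 15.65
tool_pos: [0.5597, -0.2005, 0.0654]
ee_rot: [-3.141, 0.001, -2.984]
wrist_force: [-1.3, 0.7, 5.8]
width: 0.0557
finger_force: 30.0
```

```bash
python3 chk.py
```

```text
plate x [-54.96715906  41.67754515] y [-27.23058154  28.08831197] z 0.07115530793167761 yaw 8.941256523132324
tilt deg [ 0.01595357 -0.03558068]
wing 766 [-3.1466289   0.52844664] ((30.283308029174805, 8.250388145446777), 8.967146873474121)
t 15.7 tcp [ 0.5597 -0.2005  0.0655] yaw -170.98 rp [-1.7997e+02  5.0000e-02] w 0.0556 F [-2.22  0.47  5.42]
shift 0.0004 -0.0002 0.0013 roll 0.012
[ 0.16221719  0.30368771 -0.03146928]
```

Call:
carry_out:
  steps:
    - [[0,0,0.001],0,1]
    - [[0,0,0.002],0,1]
    - [[0,0,0.002],0,1]
    - [[0,0,0.003],0,1]
    - [[0,0,0.003],0,1]
    - [[0,0,0.003],0,1]

```text
time: 16.45
tool_pos: [0.5597, -0.2005, 0.0644]
ee_rot: [-3.141, 0.001, -2.984]
wrist_force: [-4.8, 0.8, 12.4]
width: 0.0557
finger_force: 30.0
```

```bash
python3 chk.py
```

```text
plate x [-54.97153305  41.74396625] y [-27.25563987  28.06633399] z 0.07008818716435211 yaw 8.970627784729004
tilt deg [0.02073763 0.00062608]
wing 776 [-3.18633086  0.52956285] ((30.042463302612305, 8.212386131286621), 9.177345275878906)
t 16.5 tcp [ 0.5597 -0.2005  0.0643] yaw -170.98 rp [-1.7995e+02  9.0000e-02] w 0.0554 F [-4.46  1.13 11.27]
shift 0.0005 -0.0002 0.0001 roll 0.012
[ 0.53857221  0.90682057 -0.0012699 ]
```

Call:
carry_out:
  steps:
    - [[0,0,0.001],0,1]
    - [[0,0,0.002],0,1]
    - [[0,0,0.0025],0,1]
    - [[0,0,0.0025],0,1]
    - [[0,0,0.0025],0,1]
    - [[0,0,0.0025],0,1]

```text
time: 17.25
tool_pos: [0.5598, -0.2005, 0.0643]
ee_rot: [-3.14, 0.002, -2.984]
wrist_force: [-8.0, 3.5, 20.8]
width: 0.0554
finger_force: 30.0
```

```bash
python3 chk.py
```

```text
plate x [-54.97000887  41.78680914] y [-27.23868684  28.07208057] z 0.07009554220418214 yaw 8.96377182006836
tilt deg [0.0149983  0.00672664]
wing 776 [-3.19852878  0.5409767 ] ((30.42508888244629, 8.199121475219727), 9.252954483032227)
t 17.3 tcp [ 0.5597 -0.2005  0.0643] yaw -170.98 rp [-1.7992e+02  1.2000e-01] w 0.0554 F [-8.07  3.59 21.49]
shift 0.0005 -0.0002 0.0001 roll 0.012
[0.86028337 1.63531214 0.04462576]
```

View pics/w_last.png

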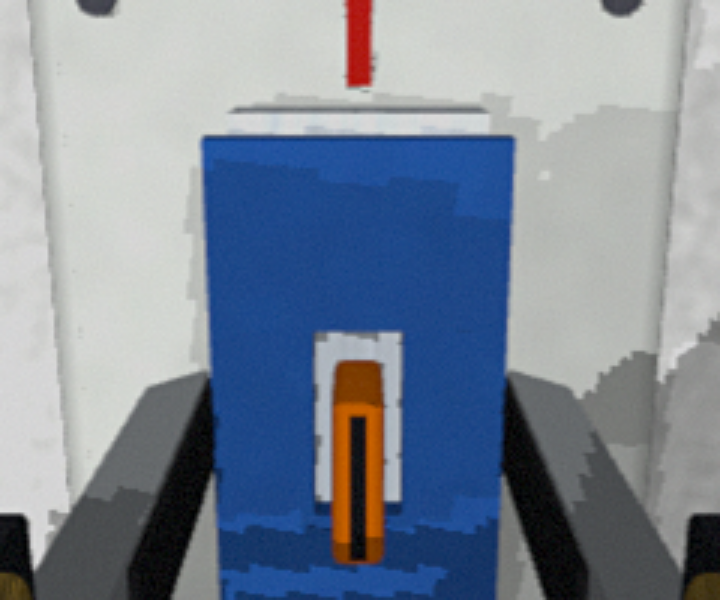

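The cover is flat on the frame with its top at 0.0701, and the last push raised the force without moving it. The wing at (358,460) stands through the slot, and its groove is in line with the red mark at (358,40). It is held at about 21 N, so I'm handing it in.

```bash
python3 -c "
from bench import robot
print(robot.close_job())"
```

```text
the job is handed in; nothing more can be done
None
```

The orange wing is lined up with the red marks, and the blue cover is over it, flat on the metal frame and still held down at about 21 N; I handed the job in at about 17 s and did not photograph the other bench items again at the end.

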